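# Snap the edge guards onto the bare leather punches

### The job

Two leather punches stand bare in the green rack, cutting end up. Pull the two guards off their studs on the wooden parking block and press each down over the punch of its own length, long on long and short on short, until it snaps fully home with its rim flat on the punch's foot, then let go. Feel your way over the loose, leaning punches, press without slamming or forcing, and leave the shoe, the hammer and the jar alone.

Things in the scene. Friction and masses are not known exactly. Their poses are not given: they have to be found in the camera images.
- guard_long: The long guard: loose grey plastic cap, 130 mm tall; skirt 48 mm wide, tapering from 18 to 32 mm up to a 39 mm barrel and a solid round head, 42 mm across and 26 mm high, to grip. Origin: centre of its open rim; z up to the crown. Bore 31 mm wide, 104 mm deep from the rim; in the skirt (40 mm inside) four sprung catches, 12 mm above the rim, leave 29.6 mm. Over a bead, off or on, takes 6 to 18 N.
- guard_short: The short guard: loose grey plastic cap, 95 mm tall; skirt 48 mm wide, tapering from 18 to 32 mm up to a 39 mm barrel and a solid round head, 42 mm across and 26 mm high, to grip. Origin: centre of its open rim; z up to the crown. Bore 31 mm wide, 69 mm deep from the rim; in the skirt (40 mm inside) four sprung catches, 12 mm above the rim, leave 29.6 mm. Over a bead, off or on, takes 6 to 18 N.
- seat_long_top (a point): Centre of the flat top of the long punch's foot, a fixed steel disc 64 mm wide; z up. The punch, a 28 mm steel tube, ends 100 mm above (end bevelled to 25 mm); snap bead 33 mm wide 12 to 20 mm above. Loose in its foot, it leans: its end is 9 to 13 mm off to a side that is not measured; it stays where a light push puts it. Its guard is home with its rim on this face, catches below the bead.
- seat_short_top (a point): Centre of the flat top of the short punch's foot, a fixed steel disc 64 mm wide; z up. The punch, a 28 mm steel tube, ends 65 mm above (end bevelled to 25 mm); snap bead 33 mm wide 12 to 20 mm above. Loose in its foot, it leans: its end is 9 to 13 mm off to a side that is not measured; it stays where a light push puts it. Its guard is home with its rim on this face, catches below the bead.
- rack: The fixed green steel rack plate, 100 x 230 x 20 mm, carrying the two punch feet 120 mm apart along its y axis; which punch is at which end varies. Origin: centre of its underside on the bench.
- park: The fixed wooden parking block, 90 x 220 x 30 mm, with two identical rigid steel studs (28 mm across, 38 mm tall, same snap bead) 60 mm either side of its centre along its y axis; guards rest rim down on the block and clear the studs when lifted 45 mm; which guard is on which stud varies. Origin: centre of its underside on the bench.
- shoe: Bystander: a navy shoe, sole up to 250 mm long, on its green last, standing on the bench; origin under its centre. Leave alone.
- hammer: Bystander: a hammer lying on the bench; origin under its middle. Leave alone.
- jar: Bystander: a white plastic adhesive jar with lid, 70 mm across, 100 mm tall; origin under its centre. Leave alone.
Mind the look-alikes: they are no part of the job. What is shaped like the guard_short but orange or yellow is not meant.

How it is judged:
At the end, for the whole second after the job is handed in: Each guard is on the punch of its own length, rim within 2 mm of the foot's upper face in height, centred within 4 mm, upright within 0.07 rad, at rest and not touched by the fingers (z of guard_long in the frame of seat_long_top between -0.002 and 0.002 m and horizontal distance between guard_long and seat_long_top below 0.004 m and angle between each of guard_long, guard_short's own z axis and vertical below 0.07 rad and linear speed of each of guard_long, guard_short below 0.01 m/s and contact force between the fingers and guard_long below 0.1 N and z of guard_short in the frame of seat_short_top between -0.002 and 0.002 m and horizontal distance between guard_short and seat_short_top below 0.004 m and contact force between the fingers and guard_short below 0.1 N).
It fails at once if a guard is slammed or forced onto a punch or its foot (over 70 N summed over all their contacts, the catches included) (contact force between any of guard_long, guard_short and seat_long above 70 N or contact force between any of guard_long, guard_short and seat_short above 70 N).
It fails at once if the shoe, the hammer or the jar is moved by more than 20 mm (distance of any of shoe, hammer, jar from where it was at the start of the episode above 0.02 m).
It also fails if it takes over 72 s, if anything falls off the work surface, if the arm or the gripper's body presses on something with over 40 N, if the wrist force passes 120 N, or if a joint passes its speed limit or range.

### The arm

A 6-joint arm with a two-finger parallel gripper is mounted at the origin on the work surface. World frame = base frame: x ahead of the robot, y to its left, z up, the work surface at z = 0. Lengths are in m, angles in rad, forces in N, time in s.
With the tool pointing down it reaches from about 0.3 to 0.875 m from the base axis. Payload 6.4 kg.
Tool frame: the origin (TCP) lies midway between the tips of the shut fingers; the grasp point (between the pads) lies 19 mm behind it (ctrl.tcp_to_grasp is the distance from the TCP to the grasp point, in m); z points along the fingers, y is the direction in which the jaws open and shut (so a half turn about z gives the same grasp; the last joint's range is limited). The gripper opens to 85 mm and grips with 20 to 120 N. Pads are 22 mm wide; open, the fingers measure 114 mm over their backs; the gripper's body (76 mm by 85 mm) begins 54 mm behind the grasp point. The pads swing forward as they close: fully open they stand 13 mm farther back than shut.
Start: joints at [-1.514, 0.181, 1.607, -0, 1.354, -0.206], TCP at [0.149, -0.555, 0.231] pointing down, gripper open.
Joint ranges: [-2.99, 2.99], [-0.89, 2.07], [0.3, 2.58], [-1.14, 4.28], [0, 2.63], [-3.12, 3.12]. Speed limits (rad/s): [2.57, 2.57, 3.01, 3.14, 3.14, 3.14].

### API

Orientations are given as a unit quaternion [w, x, y, z].
In Python, from bench import monitor, imaging, order, spotter, ctrl gives the robot as it stands.
- The arm moves only by the shell command python3 -m pendant 'ROWS'. ROWS is JSON, a list that holds one entry, the list of rows, each a list of 5 numbers: the shift along the world's x, y, z in mm, then the turn about the world's z in degrees, then the finger opening in mm, from 0 to 85.4. A call has 1 to 8 rows; each row shifts and turns the commanded pose from where the row before left it; what a row does not reach is not made up. A row lasts 1/8 s, in which the tool goes at most 62.5 mm and 10.7 degrees, less where a joint would pass 70% of its speed; a pose out of reach is approached as far as the arm can. A call with a gripper value outside its range is refused whole. The fingers move at their own pace and stop on an object; the grip force is fixed at half the most. Time passes only in rows, so rows that do not move let the fingers close. It gives the time, the measured TCP pose, the force and the opening at its end, in the units of the state.
- monitor.get_obs(): the state, without advancing time (a new reading comes with each control period).
- imaging.camera(name): name is "side" or "top"; returns a dict with "img" (384x512x3 uint8, red, green, blue), "vfov" (degrees; the focal length in pixels is half the picture's height over the tangent of half this angle, whatever the lens; pixels are square), "cx", "cy" (the principal point, pixels), "origin" and "orientation" of the camera in the world. Camera axes: x right, y down, z forward; pixel columns grow to the right and rows downward; lengths in m; the calibration is good to about 2 mm. A picture is of the moment at which its call begins. There is no depth.
- order.hand_in(): hands the job in, once; it reports no verdict.
Trained networks look in the newest picture that a camera, given by its name, has taken for a name from the list of things; names that differ only in an ending like _2 or _b are one class to them, and where a whole thing is asked for, a point or a joint stands for the part that bears it (a point fixed in the world has none). Each returns a list of dicts, best first, with "confidence" (0 to 1); they miss things now and then, are a little off and sometimes report something else, mostly with a low value. They report only what shows in the picture. A call takes as long as a camera call. They do not tell look-alikes from the thing itself.
- spotter.recognise(camera, thing): "at" ([x, y, z] in m, in the coordinates of the camera as it stood for that picture, good to about 4 mm: the middle of the surface that is visible of it).
- spotter.tip_of(camera, thing): "at" ([x, y, z] in m, in the coordinates of the camera as it stood for that picture, good to about 4 mm: a listed point, or the origin of a listed thing).
The state is a dict: "time_s": time; "q": joint angles; "dq": joint speeds; "joint_efforts": joint torques, N m; "eef_pos": TCP position; "eef_rot": TCP orientation; "wrist_force": force on the tool from outside, world axes, zero at the start; "torque": the same for the moment, N m; "opening": opening from 0.0 (shut) to 1.0 (fully open).
Only numpy, scipy, OpenCV 4.12 (cv2) and the standard library are available. Lean on these libraries where they do the work, as an engineer would, in place of code of your own. Each camera call takes 0.05 s, during which the arm holds its last target. There are 200 camera calls.

## Working session

There is one attempt and no reset: what is moved stays moved. The work goes in short steps, Python scripts to look and compute and a shell command to move; the robot and the scene stay as the last step left them, time stands still between calls to the robot, and variables do not carry over. Pictures are saved under pics/ and viewed, about 8 in all and at most 12, crops included, and the job is handed in when it is done.

```bash
mkdir -p pics; cat > h.py <<'E'
import numpy as np,cv2
from scipy.spatial.transform import Rotation as R
from bench import monitor, imaging, order, spotter, ctrl
def cam(n):
    c=imaging.camera(n); q=c["orientation"]; c["R"]=R.from_quat([q[1],q[2],q[3],q[0]]).as_matrix(); c["o"]=np.array(c["origin"])
    c["f"]=192/np.tan(np.radians(c["vfov"])/2); return c
def w(c,p): return c["R"]@np.array(p)+c["o"]
def px(c,p):
    v=c["R"].T@(np.array(p)-c["o"]); return np.round([c["cx"]+c["f"]*v[0]/v[2],c["cy"]+c["f"]*v[1]/v[2]],1)
def ray(c,u,v,z):  # point of pixel on plane z
    d=c["R"]@np.array([(u-c["cx"])/c["f"],(v-c["cy"])/c["f"],1]); return c["o"]+d*(z-c["o"][2])/d[2]
def save(c,name,crop=None,k=1):
    i=c["img"][...,::-1]
    if crop: i=i[crop[1]:crop[3],crop[0]:crop[2]]
    cv2.imwrite("pics/"+name,cv2.resize(i,None,fx=k,fy=k,interpolation=cv2.INTER_CUBIC))
E
python3 - <<'E'
from h import *
print(monitor.get_obs())
ims=[]
for n in("side","top"):
    c=cam(n); ims.append(c["img"]); print(n,c["o"].round(3),c["R"].round(2).tolist(),c["f"],c["cx"],c["cy"])
    for t in "guard_long guard_short seat_long_top seat_short_top rack park shoe hammer jar".split():
        for d in spotter.tip_of(n,t): print(t,round(d["confidence"],2),w(c,d["at"]).round(3),px(c,w(c,d["at"])))
    save(c,n+"0.png",k=1.5)
E
```

```text
{'time_s': 0.0, 'q': array([-1.51426965e+00,  1.81556855e-01,  1.60803112e+00, -2.11257509e-05,
        1.35379173e+00, -2.06342647e-01]), 'dq': array([ 2.15718804e-03,  2.27181141e-04,  2.98049855e-05, -1.31521698e-04,
       -8.55469230e-04,  3.16889570e-04]), 'joint_efforts': array([ 4.13415901e-04, -4.44865537e+01, -3.51336658e+01, -2.30826645e-04,
        9.11877549e-03, -1.82320906e-05]), 'eef_pos': array([ 0.14936928, -0.55467579,  0.23036409]), 'eef_rot': array([-8.91789892e-04,  9.91374197e-01,  1.31058778e-01,  5.65853024e-05]), 'wrist_force': array([-0.01112974,  0.2107897 , -1.30667724]), 'torque': array([ 0.0036398 , -0.01987318, -0.02742223]), 'opening': 0.9983745308236545}
side [0.228 0.726 0.704] [[-0.89, -0.29, 0.36], [-0.46, 0.55, -0.7], [0.0, -0.79, -0.62]] 386.72766236617133 262.81361210252356 190.98099977542296
guard_long 0.84 [ 0.568 -0.208  0.025] [303.1 167.1]
guard_short 0.9 [ 0.583 -0.094  0.027] [283.4 185.1]
guard_short 0.83 [ 0.452 -0.083 -0.001] [324.  208.1]
guard_short 0.7 [ 0.694 -0.191 -0.004] [264.5 166.8]
guard_short 0.63 [ 0.696 -0.075 -0.001] [24
[... 606 characters left out ...]
.67779903491643 193.24006278878474
guard_long 0.94 [ 0.564 -0.21   0.033] [315.7 217.6]
guard_short 0.74 [ 0.691 -0.188 -0.004] [304.7 173.8]
guard_short 0.68 [ 0.444 -0.086 -0.001] [268.  263.2]
guard_short 0.65 [ 0.692 -0.077  0.002] [265.3 172.3]
guard_short 0.57 [ 0.587 -0.091  0.027] [271.  208.7]
seat_long_top 0.82 [0.523 0.08  0.037] [205.7 231.7]
seat_short_top 0.97 [0.53  0.206 0.036] [156.9 228.3]
seat_short_top 0.56 [ 0.589 -0.091  0.028] [270.8 208. ]
rack 0.78 [ 0.526  0.144 -0.002] [182.7 231.5]
park 0.76 [ 0.573 -0.149 -0.   ] [291.2 215.5]
shoe 0.94 [0.774 0.076 0.   ] [210.7 142.9]
hammer 0.66 [ 0.645 -0.45   0.002] [399.2 191.4]
jar 0.89 [ 0.656  0.426 -0.002] [ 80.9 182.3]
```

View pics/side0.png

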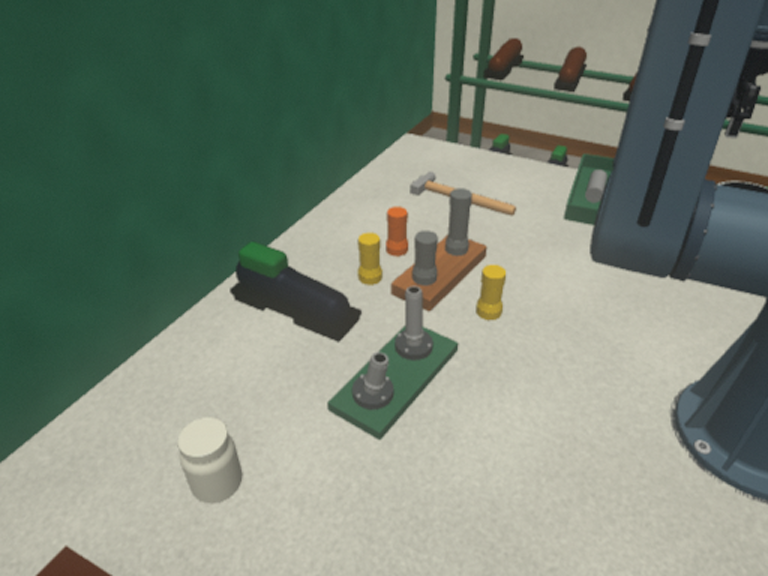

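View pics/top0.png

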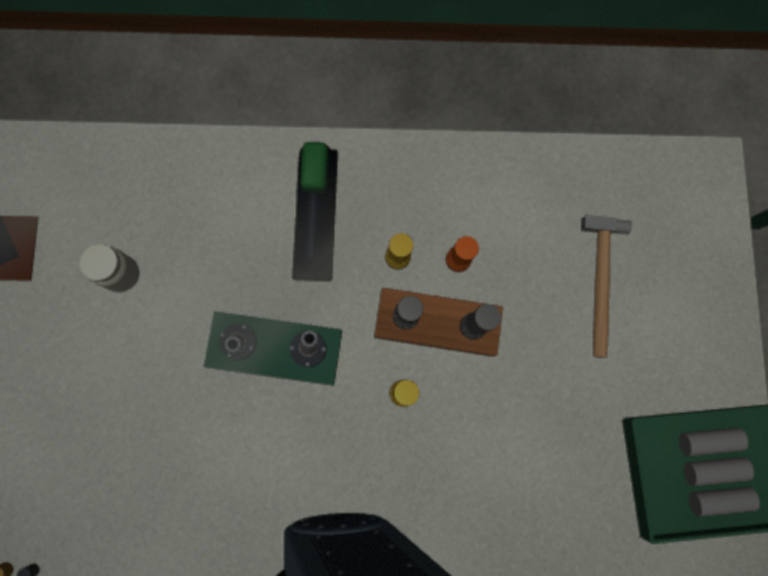

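Side picture, at full-resolution pixels: five cap-like things stand on the bench. Grey ones are on the wooden block at (283,185), short, and (303,167), tall. The yellow ones at (246,185) and (324,208) and the orange one at (265,167) are look-alikes, so only the two grey ones on the block fit. The rack's far punch at (276,228) is the long one and its near punch at (248,258) is the short one. I'll confirm in one enlarged crop and measure the lean of each punch.

```bash
python3 - <<'E'
from h import *
s=cam("side"); t=cam("top")
a=s["img"][115:295,205:345]; b=t["img"][185:265,130:350]
A=cv2.resize(a,None,fx=3,fy=3,interpolation=cv2.INTER_CUBIC); B=cv2.resize(b[:, :110],None,fx=2.3,fy=2.3,interpolation=cv2.INTER_CUBIC);C=cv2.resize(b[:,110:],None,fx=2.3,fy=2.3,interpolation=cv2.INTER_CUBIC)
o=np.zeros((540,690,3),np.uint8); o[:A.shape[0],:420]=A; o[:B.shape[0],430:430+B.shape[1]]=B; o[200:200+C.shape[0],430:430+C.shape[1]]=C
cv2.imwrite("pics/crop1.png",o[...,::-1])
E
```

```text
(no output)
```

View pics/crop1.png

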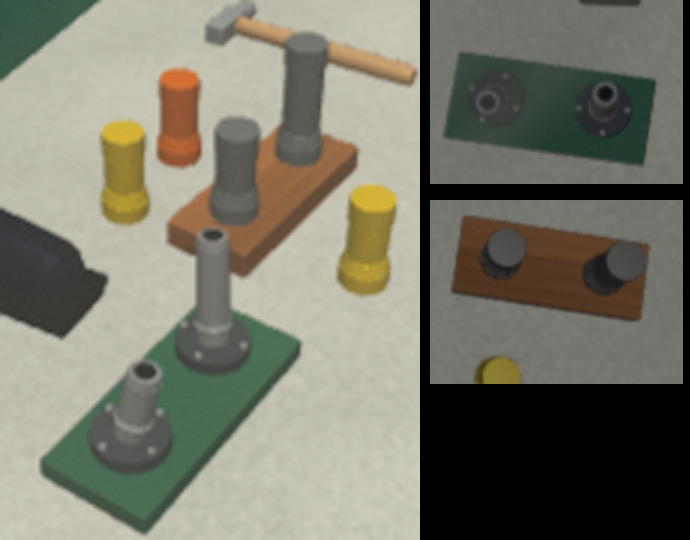

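```bash
python3 - <<'E'
from h import *
s=cam("side"); t=cam("top")
def P(c): K=np.array([[c["f"],0,c["cx"]],[0,c["f"],c["cy"]],[0,0,1]]); return K@np.c_[c["R"].T,-c["R"].T@c["o"]]
for n,a,b in [("tubeL",(276,193.3),(206.1,225.9)),("tubeS",(253.3,238.3),(154.8,229.3)),("footL",(276,229.7),(205.7,232.4)),("footS",(248.7,259.7),(159.1,228)),("crownL",(307.3,129),(325.2,212)),("crownS",(284.3,157.3),(271.7,205))]:
    X=cv2.triangulatePoints(P(s),P(t),np.array(a,float),np.array(b,float)).ravel(); X=X[:3]/X[3]; print(n,X.round(4),px(s,X)-a,px(t,X)-b)
print(monitor.get_obs()["time_s"], ctrl.tcp_to_grasp)
E
```

```text
tubeL [0.5291 0.0716 0.1328] [0.1 0. ] [ 0.  -0.1]
tubeS [0.5221 0.1989 0.0991] [0. 0.] [0. 0.]
footL [0.522  0.0806 0.0244] [0. 0.] [0. 0.]
footS [0.5323 0.2026 0.028 ] [0.3 0.1] [-0.1 -0.3]
crownL [ 0.564  -0.2078  0.159 ] [0.4 0.1] [-0.1 -0.4]
crownS [ 0.5812 -0.0851  0.1285] [-0.4 -0.1] [0.1 0.4]
1.2 0.0187
```

```bash
python3 -m pendant '[[[52,43.4,0,-2,85],[52,43.4,0,-2,85],[52,43.4,0,-2,85],[52,43.4,0,-2,85],[52,43.4,0,-2,85],[52,43.4,0,-2,85],[52,43.4,0,-2,85],[52,43.4,0,-1,85]]]'; python3 -m pendant '[[[0,0,0,0,85],[0,0,0,0,85]]]'
```

```text
time_s: 2.2
eef_pos: [0.5348, -0.2334, 0.2316]
eef_rot: [0.0, 1.0, 0.0, 0.0]
wrist_force: [0.4, -1.1, 0.5]
opening: 0.996
time_s: 2.45
eef_pos: [0.5332, -0.2347, 0.231]
eef_rot: [0.0, 1.0, 0.001, -0.0]
wrist_force: [-0.5, 0.3, 0.6]
opening: 0.993
```

```bash
python3 -m pendant '[[[32,27,0,0,85],[0,0,-40,0,85],[0,0,-40,0,85],[0,0,-26,0,85],[0,0,0,0,85],[0,0,0,0,0],[0,0,0,0,0],[0,0,0,0,0]]]'; python3 -m pendant '[[[0,0,0,0,0],[0,0,0,0,0],[0,0,0,0,0]]]'
python3 - <<'E'
from h import *
s=cam("side"); t=cam("top")
a=s["img"][60:210,230:360]
cv2.imwrite("pics/grip1.png",cv2.resize(a,None,fx=3,fy=3,interpolation=cv2.INTER_CUBIC)[...,::-1])
print(monitor.get_obs()["opening"])
E
```

```text
time_s: 3.45
eef_pos: [0.5662, -0.2085, 0.1273]
eef_rot: [0.001, 1.0, 0.0, 0.001]
wrist_force: [-1.1, 0.3, 5.2]
opening: 0.474
time_s: 3.82
eef_pos: [0.5663, -0.2085, 0.1272]
eef_rot: [0.001, 1.0, 0.001, 0.001]
wrist_force: [-0.9, -0.1, 5.9]
opening: 0.48
0.47483678825175246
```

View pics/grip1.png

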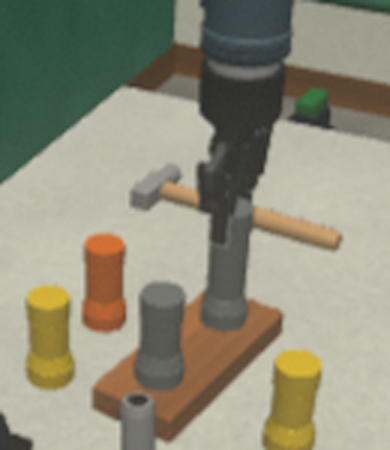

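Grip on the grey tall guard; pads sit near the lower edge of the head, so regrip a bit higher before pulling.

```bash
python3 -m pendant '[[[0,0,0,0,60],[0,0,0,0,60],[0,0,7,0,60],[0,0,0,0,60],[0,0,0,0,0],[0,0,0,0,0],[0,0,0,0,0],[0,0,0,0,0]]]'; python3 -m pendant '[[[0,0,3,0,0],[0,0,3,0,0],[0,0,3,0,0],[0,0,3,0,0],[0,0,3,0,0],[0,0,3,0,0],[0,0,0,0,0]]]'
```

```text
time_s: 4.92
eef_pos: [0.5655, -0.208, 0.1327]
eef_rot: [0.0, 1.0, 0.001, 0.0]
wrist_force: [0.7, 0.3, 4.6]
opening: 0.476
time_s: 5.8
eef_pos: [0.5655, -0.208, 0.1509]
eef_rot: [0.0, 1.0, 0.001, 0.0]
wrist_force: [0.2, 0.7, -1.4]
opening: 0.475
```

```bash
python3 -m pendant '[[[0,0,35,0,0],[0,0,35,0,0],[0,0,37,0,0],[-9,50,0,0,0],[-9,50,0,0,0],[-9,50,0,0,0],[-9,50,0,0,0],[0,50,0,0,0]]]'; python3 -m pendant '[[[0,30,0,0,0],[0,0,0,0,0],[0,0,0,0,0]]]'
python3 - <<'E'
from h import *
s=cam("side"); t=cam("top")
e=monitor.get_obs()["eef_pos"];print(e)
for c,n in((s,"side"),(t,"top")):
    for q in("guard_long","seat_long_top","seat_short_top"):
        for d in spotter.tip_of(n,q): print(n,q,round(d["confidence"],2),w(c,d["at"]).round(4))
    print(px(c,e-[0,0,.1027]),px(c,e+[0,0,.027]))
a=s["img"][110:280,200:340];b=t["img"][190:270,130:250]
A=cv2.resize(a,None,fx=3,fy=3,interpolation=cv2.INTER_CUBIC);B=cv2.resize(b,None,fx=3,fy=3,interpolation=cv2.INTER_CUBIC)
o=np.zeros((510,790,3),np.uint8);o[:,:420]=A;o[:240,430:]=B
cv2.imwrite("pics/over1.png",o[...,::-1])
E
```

```text
time_s: 6.8
eef_pos: [0.5285, 0.0437, 0.2574]
eef_rot: [0.0, 1.0, 0.0, 0.0]
wrist_force: [-0.2, 0.3, -2.0]
opening: 0.475
time_s: 7.18
eef_pos: [0.5292, 0.0717, 0.2572]
eef_rot: [0.0, 1.0, 0.001, -0.0]
wrist_force: [-0.4, -0.3, -1.7]
opening: 0.474
[0.52934402 0.0710565  0.25721214]
side guard_long 0.98 [0.5296 0.0727 0.1524]
side seat_long_top 0.98 [0.521  0.084  0.0302]
side seat_short_top 0.56 [0.5337 0.2048 0.0342]
side seat_short_top 0.38 [0.5319 0.0723 0.1533]
[276.3 185.9] [277.8 137.6]
top seat_long_top 0.46 [0.5199 0.0772 0.0373]
top seat_short_top 0.51 [0.5326 0.207  0.0371]
[205.6 224.9] [200.6 218.6]
```

View pics/over1.png

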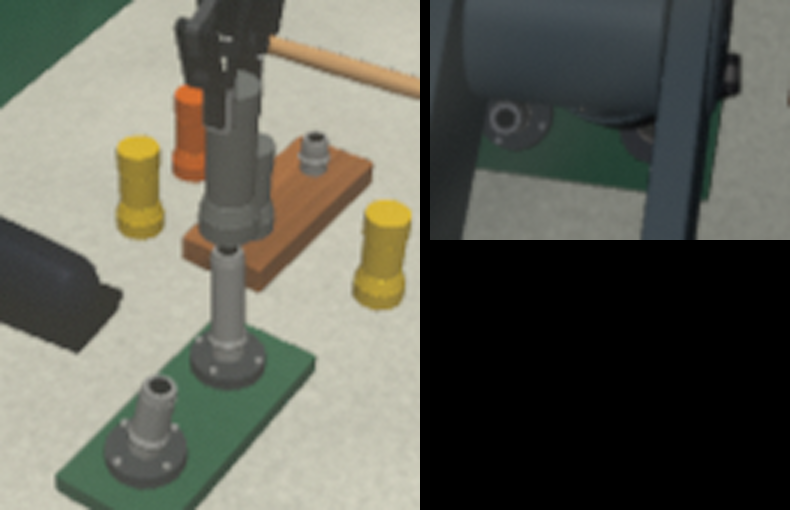

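Picture: the held guard's rim is centred at about px (276,186) over the long punch's end at (276,193). The parked short guard shows behind it and the long guard's stud is empty. I'll lower it carefully.

```bash
python3 -m pendant '[[[0,0,-10,0,0],[0,0,-10,0,0],[0,0,-8,0,0],[0,0,0,0,0]]]'; python3 -m pendant '[[[0,0,-2,0,0],[0,0,-2,0,0],[0,0,-2,0,0]]]'; python3 -m pendant '[[[0,0,-2,0,0],[0,0,-2,0,0],[0,0,0,0,0]]]'
```

```text
time_s: 8.07
eef_pos: [0.5286, 0.0722, 0.228]
eef_rot: [-0.0, 1.0, 0.001, -0.001]
wrist_force: [0.5, -0.7, -1.7]
opening: 0.475
time_s: 8.45
eef_pos: [0.5294, 0.0721, 0.2234]
eef_rot: [0.0, 1.0, 0.001, 0.0]
wrist_force: [0.1, 0.0, -0.7]
opening: 0.473
time_s: 8.82
eef_pos: [0.5291, 0.0721, 0.2191]
eef_rot: [-0.0, 1.0, 0.0, -0.0]
wrist_force: [-0.4, -0.2, -2.5]
opening: 0.477
```

```bash
python3 -m pendant '[[[0,0,-2,0,0],[0,0,-2,0,0],[0,0,0,0,0]]]'; python3 -m pendant '[[[0,0,-2,0,0],[0,0,-2,0,0],[0,0,0,0,0]]]';python3 -m pendant '[[[0,0,-2,0,0],[0,0,-2,0,0],[0,0,0,0,0]]]'
```

```text
time_s: 9.2
eef_pos: [0.5291, 0.0721, 0.215]
eef_rot: [-0.0, 1.0, 0.0, -0.0]
wrist_force: [-0.2, 0.4, -1.7]
opening: 0.474
time_s: 9.57
eef_pos: [0.5291, 0.0722, 0.211]
eef_rot: [-0.0, 1.0, 0.001, -0.0]
wrist_force: [-1.1, 0.7, -1.4]
opening: 0.476
time_s: 9.95
eef_pos: [0.5291, 0.0723, 0.207]
eef_rot: [-0.0, 1.0, 0.001, -0.0]
wrist_force: [1.0, 1.4, -2.2]
opening: 0.468
```

```bash
python3 -m pendant '[[[-1.5,2,0,0,0],[-1.5,2,0,0,0],[0,0,0,0,0]]]'; python3 -m pendant '[[[-1.5,2,0,0,0],[-1.5,2,0,0,0],[0,0,0,0,0]]]'; python3 -m pendant '[[[0,0,-2,0,0],[0,0,-2,0,0],[0,0,0,0,0]]]'
```

```text
time_s: 10.32
eef_pos: [0.5263, 0.076, 0.2075]
eef_rot: [0.0, 1.0, 0.001, 0.0]
wrist_force: [0.2, -1.8, -1.5]
opening: 0.475
time_s: 10.7
eef_pos: [0.5231, 0.0803, 0.2072]
eef_rot: [-0.0, 1.0, 0.001, -0.0]
wrist_force: [-0.1, -1.6, -1.3]
opening: 0.468
time_s: 11.08
eef_pos: [0.523, 0.0803, 0.2028]
eef_rot: [-0.0, 1.0, 0.0, -0.0]
wrist_force: [0.6, 0.4, -1.6]
opening: 0.476
```

```bash
for i in 1 ; do python3 -m pendant '[[[0,0,-3,0,0],[0,0,-3,0,0],[0,0,-3,0,0],[0,0,-3,0,0]]]'; done; python3 -m pendant '[[[0,0,-3,0,0],[0,0,-3,0,0],[0,0,-3,0,0],[0,0,-3,0,0]]]'
```

```text
time_s: 11.58
eef_pos: [0.5232, 0.0801, 0.191]
eef_rot: [-0.0, 1.0, 0.001, -0.0]
wrist_force: [0.3, 0.5, -2.6]
opening: 0.476
time_s: 12.08
eef_pos: [0.5233, 0.0801, 0.1791]
eef_rot: [-0.0, 1.0, 0.0, 0.0]
wrist_force: [-0.2, -0.6, -1.6]
opening: 0.477
```

```bash
python3 -m pendant '[[[0,0,-3,0,0],[0,0,-3,0,0],[0,0,-3,0,0],[0,0,-3,0,0]]]'; python3 -m pendant '[[[0,0,-3,0,0],[0,0,-3,0,0],[0,0,-3,0,0],[0,0,0,0,0]]]'
```

```text
time_s: 12.58
eef_pos: [0.5232, 0.0801, 0.1671]
eef_rot: [0.0, 1.0, 0.001, -0.0]
wrist_force: [0.1, -0.0, -2.7]
opening: 0.472
time_s: 13.08
eef_pos: [0.5231, 0.0801, 0.158]
eef_rot: [0.0, 1.0, 0.0, -0.0]
wrist_force: [0.4, -0.5, -2.1]
opening: 0.472
```

```bash
python3 -m pendant '[[[0,0,-3,0,0],[0,0,-3,0,0],[0,0,-2,0,0],[0,0,-2,0,0]]]'; python3 -m pendant '[[[0,0,-1.5,0,0],[0,0,-1.5,0,0],[0,0,0,0,0]]]'
```

```text
time_s: 13.58
eef_pos: [0.5232, 0.0801, 0.1481]
eef_rot: [-0.0, 1.0, 0.001, -0.0]
wrist_force: [0.9, 0.1, -1.8]
opening: 0.474
time_s: 13.95
eef_pos: [0.5234, 0.0803, 0.1454]
eef_rot: [-0.0, 1.0, 0.0, 0.0]
wrist_force: [0.3, 1.0, 0.2]
opening: 0.472
```

```bash
python3 -m pendant '[[[0,0,-1,0,0],[0,0,-1,0,0],[0,0,0,0,0]]]'; python3 -m pendant '[[[0,0,-1,0,0],[0,0,0,0,0]]]'
```

```text
time_s: 14.32
eef_pos: [0.5235, 0.0804, 0.1436]
eef_rot: [-0.0, 1.0, 0.0, 0.0]
wrist_force: [-0.7, 2.5, 3.8]
opening: 0.471
time_s: 14.58
eef_pos: [0.5235, 0.0804, 0.1427]
eef_rot: [-0.0, 1.0, 0.001, 0.0]
wrist_force: [-1.2, 3.0, 4.4]
opening: 0.477
```

```bash
python3 -m pendant '[[[-0.4,1,-1,0,0],[0,0,0,0,0]]]'; python3 -m pendant '[[[0,0,-1,0,0],[0,0,0,0,0]]]';python3 -m pendant '[[[0,0,-1,0,0],[0,0,0,0,0]]]'
```

```text
time_s: 14.82
eef_pos: [0.5234, 0.081, 0.1421]
eef_rot: [0.0, 1.0, 0.001, 0.001]
wrist_force: [-1.3, 0.8, 8.0]
opening: 0.469
time_s: 15.08
eef_pos: [0.5237, 0.081, 0.1416]
eef_rot: [0.0, 1.0, 0.0, 0.001]
wrist_force: [-1.9, 1.6, 9.3]
opening: 0.473
time_s: 15.32
eef_pos: [0.524, 0.0809, 0.1409]
eef_rot: [0.0, 1.0, 0.001, 0.001]
wrist_force: [-1.1, 1.1, 10.4]
opening: 0.474
```

```bash
python3 -m pendant '[[[-0.3,0.3,-1,0,0],[0,0,0,0,0]]]'; python3 -m pendant '[[[0,0,-1,0,0],[0,0,0,0,0]]]';python3 -m pendant '[[[0,0,-1,0,0],[0,0,0,0,0]]]'
```

```text
time_s: 15.58
eef_pos: [0.5237, 0.081, 0.1399]
eef_rot: [0.0, 1.0, 0.001, 0.001]
wrist_force: [-2.1, 1.1, 8.9]
opening: 0.472
time_s: 15.82
eef_pos: [0.5224, 0.081, 0.1367]
eef_rot: [0.0, 1.0, 0.001, -0.0]
wrist_force: [0.4, -0.5, -2.3]
opening: 0.473
time_s: 16.08
eef_pos: [0.5228, 0.081, 0.1367]
eef_rot: [0.0, 1.0, 0.001, 0.0]
wrist_force: [-1.6, -1.0, 5.0]
opening: 0.474
```

```bash
python3 -m pendant '[[[0,0,-0.7,0,0],[0,0,0,0,0]]]'; python3 -m pendant '[[[0,0,-0.7,0,0],[0,0,0,0,0]]]'
```

```text
time_s: 16.32
eef_pos: [0.523, 0.0811, 0.1367]
eef_rot: [0.0, 1.0, 0.001, 0.0]
wrist_force: [-2.4, -1.2, 9.2]
opening: 0.471
time_s: 16.58
eef_pos: [0.5234, 0.081, 0.1367]
eef_rot: [0.0, 1.0, 0.001, 0.001]
wrist_force: [-4.1, -0.9, 13.7]
opening: 0.471
```

```bash
python3 -m pendant '[[[0,0,1.8,0,0],[0,0,0,0,85],[0,0,0,0,85],[0,0,0,0,85],[0,0,35,0,85],[0,0,40,0,85],[20,-55,0,0,85],[20,-55,0,0,85]]]'; python3 -m pendant '[[[19,-55,0,0,85],[0,-5,0,0,85],[0,0,0,0,85]]]'
python3 - <<'E'
from h import *
s=cam("side"); t=cam("top")
e=monitor.get_obs()["eef_pos"];print(e)
for c,n in((s,"side"),(t,"top")):
    for q in("guard_long","guard_short","seat_short_top"):
        for d in spotter.tip_of(n,q): print(n,q,round(d["confidence"],2),w(c,d["at"]).round(4))
a=s["img"][110:280,200:340];b=t["img"][190:270,130:290]
A=cv2.resize(a,None,fx=3,fy=3,interpolation=cv2.INTER_CUBIC);B=cv2.resize(b,None,fx=2.2,fy=2.2,interpolation=cv2.INTER_CUBIC)
o=np.zeros((510,790,3),np.uint8);o[:,:420]=A;o[:B.shape[0],430:430+B.shape[1]]=B
cv2.imwrite("pics/after1.png",o[...,::-1])
E
```

```text
time_s: 17.58
eef_pos: [0.5634, -0.0293, 0.2127]
eef_rot: [0.0, 1.0, 0.002, 0.001]
wrist_force: [0.6, -0.3, 0.2]
opening: 0.998
time_s: 17.95
eef_pos: [0.5811, -0.0886, 0.2112]
eef_rot: [-0.0, 1.0, -0.0, -0.001]
wrist_force: [-0.6, -0.2, 1.0]
opening: 0.995
[ 0.58110852 -0.08727283  0.2114436 ]
side guard_long 0.97 [0.5217 0.0845 0.0305]
side guard_short 0.91 [ 0.6927 -0.1874 -0.0025]
side guard_short 0.79 [ 0.581  -0.0953  0.028 ]
side guard_short 0.79 [ 0.4522 -0.0853 -0.0027]
side guard_short 0.66 [ 6.996e-01 -7.730e-02 -1.000e-04]
side seat_short_top 0.85 [0.5335 0.201  0.0324]
top guard_long 0.84 [0.5253 0.0815 0.0317]
top guard_short 0.6 [ 0.5886 -0.0877  0.0271]
top seat_short_top 0.86 [0.5323 0.2047 0.0322]
```

View pics/after1.png

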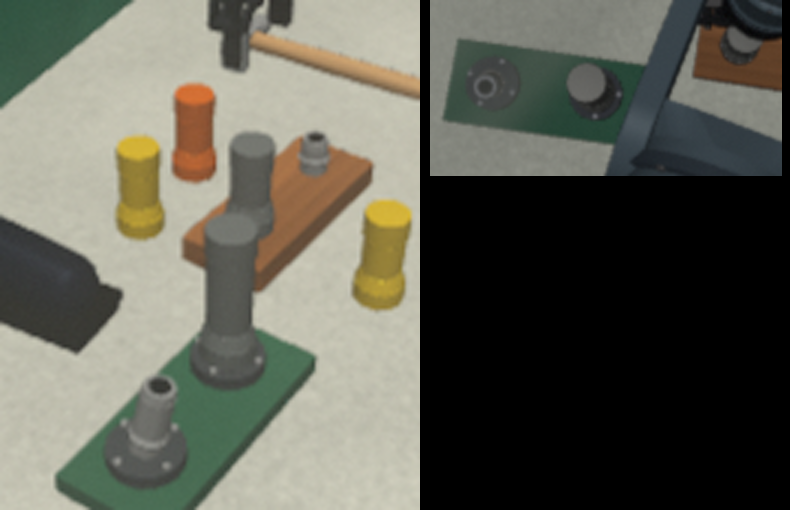

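Picture: the long guard stands upright with its rim on the foot at crop (228,350). The short guard is still on its stud and the punch for it, crop (158,385), leans as before. Now the short guard.

```bash
python3 -m pendant '[[[1,-1,-40,0,85],[0,0,-40,0,85],[0,0,-33,0,85],[0,0,0,0,85],[0,0,0,0,0],[0,0,0,0,0],[0,0,0,0,0],[0,0,0,0,0]]]'; python3 -m pendant '[[[0,0,0,0,0],[0,0,0,0,0]]]'
```

```text
time_s: 19.35
eef_pos: [0.5839, -0.0898, 0.1009]
eef_rot: [0.0, 1.0, 0.001, 0.002]
wrist_force: [-1.7, 1.4, 7.1]
opening: 0.476
time_s: 19.6
eef_pos: [0.5839, -0.0898, 0.1009]
eef_rot: [0.0, 1.0, 0.001, 0.002]
wrist_force: [-0.1, 1.9, 6.2]
opening: 0.474
```

```bash
python3 -m pendant '[[[0,0,3,0,0],[0,0,3,0,0],[0,0,3,0,0],[0,0,3,0,0],[0,0,3,0,0],[0,0,3,0,0],[0,0,30,0,0],[0,0,35,0,0]]]'; python3 -m pendant '[[[0,0,35,0,0],[0,0,35,0,0],[-12,55,0,0,0],[-12,55,0,0,0],[-13,55,0,0,0],[-13,55,0,0,0],[-12,55,0,0,0],[0,14,0,0,0]]]'; python3 -m pendant '[[[0,0,0,0,0],[0,0,0,0,0]]]'
```

```text
time_s: 20.6
eef_pos: [0.5818, -0.0893, 0.1818]
eef_rot: [-0.0, 1.0, 0.0, -0.001]
wrist_force: [-0.0, -0.6, -1.5]
opening: 0.471
time_s: 21.6
eef_pos: [0.5192, 0.2025, 0.2519]
eef_rot: [-0.0, 1.0, 0.003, -0.0]
wrist_force: [0.7, -0.0, -1.3]
opening: 0.473
time_s: 21.85
eef_pos: [0.521, 0.1981, 0.2516]
eef_rot: [0.0, 1.0, -0.0, -0.0]
wrist_force: [0.1, -0.1, -1.8]
opening: 0.467
```

```bash
python3 -m pendant '[[[1,1,-25,0,0],[0,0,-25,0,0],[0,0,-20,0,0],[0,0,0,0,0],[0,0,0,0,0]]]'
python3 - <<'E'
from h import *
s=cam("side")
e=monitor.get_obs()["eef_pos"];print(e)
for q in("guard_short","seat_short_top"):
    for d in spotter.tip_of("side",q): print(q,round(d["confidence"],2),w(s,d["at"]).round(4))
print(px(s,e-[0,0,.0709]),px(s,e+[0,0,.024]))
save(s,"over2.png",(190,130,320,290),3.5)
E
```

```text
time_s: 22.48
eef_pos: [0.5224, 0.1996, 0.1826]
eef_rot: [-0.0, 1.0, -0.0, 0.001]
wrist_force: [-0.0, 0.2, -0.7]
opening: 0.471
[0.52259444 0.19983561 0.18293902]
guard_short 0.97 [0.5228 0.1966 0.1115]
guard_short 0.69 [ 4.522e-01 -8.500e-02 -3.000e-04]
seat_short_top 0.88 [0.5368 0.2023 0.0332]
[252.8 234.3] [252.2 200.5]
```

View pics/over2.png

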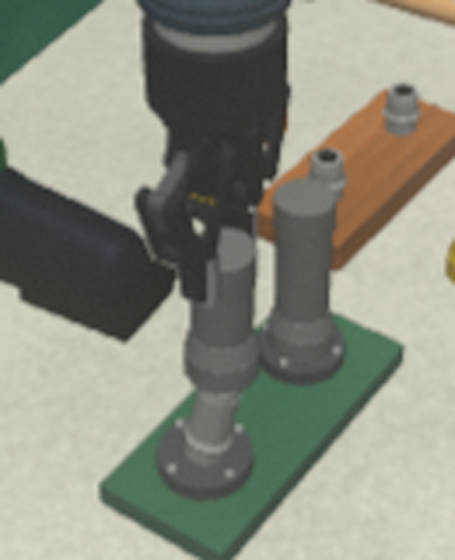

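Picture: the short guard's rim is at px (253,234), right above the punch end at (253,238). The long guard stands seated. Lowering.

```bash
python3 -m pendant '[[[0,0,-7,0,0],[0,0,-7,0,0],[0,0,-5,0,0],[0,0,-2,0,0],[0,0,-2,0,0],[0,0,0,0,0]]]'; python3 -m pendant '[[[0,0,-2,0,0],[0,0,-2,0,0],[0,0,0,0,0]]]';python3 -m pendant '[[[0,0,-2,0,0],[0,0,-2,0,0],[0,0,0,0,0]]]'
```

```text
time_s: 23.38
eef_pos: [0.5216, 0.2004, 0.1587]
eef_rot: [0.0, 1.0, 0.001, 0.0]
wrist_force: [-0.1, 0.6, -1.1]
opening: 0.467
time_s: 23.75
eef_pos: [0.5217, 0.2003, 0.1546]
eef_rot: [0.0, 1.0, 0.0, 0.0]
wrist_force: [1.1, -1.7, -2.1]
opening: 0.473
time_s: 24.12
eef_pos: [0.5217, 0.2005, 0.1506]
eef_rot: [-0.0, 1.0, 0.0, 0.0]
wrist_force: [1.4, -0.9, -0.5]
opening: 0.472
```

```bash
python3 -m pendant '[[[2,0.5,0,0,0],[2,0.5,0,0,0],[0,0,0,0,0]]]'; python3 -m pendant '[[[0,0,-2,0,0],[0,0,-2,0,0],[0,0,0,0,0]]]';python3 -m pendant '[[[2,0.5,0,0,0],[2,0.5,0,0,0],[0,0,0,0,0]]]'
```

```text
time_s: 24.5
eef_pos: [0.5252, 0.2016, 0.1502]
eef_rot: [-0.0, 1.0, 0.001, -0.001]
wrist_force: [-0.5, -0.6, -0.8]
opening: 0.472
time_s: 24.88
eef_pos: [0.5252, 0.2014, 0.1463]
eef_rot: [0.0, 1.0, 0.0, -0.0]
wrist_force: [-1.0, -0.2, -1.5]
opening: 0.47
time_s: 25.25
eef_pos: [0.5297, 0.2025, 0.1467]
eef_rot: [-0.0, 1.0, 0.001, 0.0]
wrist_force: [-0.8, -0.4, -2.0]
opening: 0.468
```

```bash
python3 -m pendant '[[[0,0,-2,0,0],[0,0,-2,0,0],[0,0,-2,0,0],[0,0,0,0,0]]]'; python3 -m pendant '[[[2,0,0,0,0],[1,0,0,0,0],[0,0,0,0,0]]]';python3 -m pendant '[[[0,0,-2,0,0],[0,0,-2,0,0],[0,0,-2,0,0],[0,0,0,0,0]]]'
```

```text
time_s: 25.75
eef_pos: [0.5296, 0.2025, 0.1405]
eef_rot: [-0.0, 1.0, 0.0, 0.0]
wrist_force: [0.1, -0.3, -2.4]
opening: 0.468
time_s: 26.12
eef_pos: [0.5325, 0.2023, 0.1406]
eef_rot: [0.0, 1.0, 0.001, -0.0]
wrist_force: [-1.3, -1.2, -1.2]
opening: 0.474
time_s: 26.62
eef_pos: [0.5325, 0.2025, 0.1344]
eef_rot: [-0.0, 1.0, 0.0, -0.0]
wrist_force: [-1.0, -0.9, -1.9]
opening: 0.474
```

```bash
python3 -m pendant '[[[0,0,-3,0,0],[0,0,-3,0,0],[0,0,-2,0,0],[0,0,-2,0,0],[0,0,-2,0,0],[0,0,0,0,0]]]'; python3 -m pendant '[[[0,0,-2,0,0],[0,0,-2,0,0],[0,0,-2,0,0],[0,0,0,0,0]]]';python3 -m pendant '[[[0,0,-1,0,0],[0,0,-1,0,0],[0,0,0,0,0]]]'
```

```text
time_s: 27.38
eef_pos: [0.5324, 0.2025, 0.1223]
eef_rot: [-0.0, 1.0, 0.0, -0.0]
wrist_force: [-1.1, 1.4, -1.0]
opening: 0.47
time_s: 27.88
eef_pos: [0.5325, 0.2025, 0.1164]
eef_rot: [-0.0, 1.0, 0.0, -0.0]
wrist_force: [-1.9, 0.6, -2.4]
opening: 0.47
time_s: 28.25
eef_pos: [0.5327, 0.2025, 0.1148]
eef_rot: [-0.0, 1.0, 0.0, 0.0]
wrist_force: [-1.2, 1.1, 0.7]
opening: 0.474
```

```bash
python3 -m pendant '[[[0,0,-1,0,0],[0,0,-1,0,0],[0,0,0,0,0]]]'; python3 -m pendant '[[[0,0,-1,0,0],[0,0,0,0,0]]]';python3 -m pendant '[[[0,0,-1,0,0],[0,0,0,0,0]]]'
```

```text
time_s: 28.62
eef_pos: [0.533, 0.2025, 0.1129]
eef_rot: [-0.0, 1.0, 0.0, 0.001]
wrist_force: [0.1, 1.6, 1.6]
opening: 0.469
time_s: 28.88
eef_pos: [0.5331, 0.2026, 0.1119]
eef_rot: [-0.0, 1.0, 0.0, 0.001]
wrist_force: [0.6, 2.4, 1.9]
opening: 0.474
time_s: 29.12
eef_pos: [0.5331, 0.2026, 0.111]
eef_rot: [-0.0, 1.0, 0.0, 0.001]
wrist_force: [1.2, 3.0, 3.0]
opening: 0.466
```

```bash
python3 -m pendant '[[[0.3,0.8,-1,0,0],[0,0,0,0,0]]]'; python3 -m pendant '[[[0,0,-1,0,0],[0,0,0,0,0]]]';python3 -m pendant '[[[0,0,-1,0,0],[0,0,0,0,0]]]'
```

```text
time_s: 29.38
eef_pos: [0.5335, 0.2031, 0.1103]
eef_rot: [0.0, 1.0, 0.001, 0.001]
wrist_force: [1.2, 1.2, 6.0]
opening: 0.471
time_s: 29.62
eef_pos: [0.5338, 0.2032, 0.11]
eef_rot: [0.0, 1.0, 0.001, 0.001]
wrist_force: [-0.9, 0.1, 8.9]
opening: 0.47
time_s: 29.88
eef_pos: [0.534, 0.2032, 0.1095]
eef_rot: [0.0, 1.0, 0.001, 0.001]
wrist_force: [-0.8, 1.5, 11.9]
opening: 0.468
```

```bash
python3 -m pendant '[[[0,0,-1,0,0],[0,0,0,0,0]]]'; python3 -m pendant '[[[0,0,-1,0,0],[0,0,0,0,0]]]'
```

```text
time_s: 30.12
eef_pos: [0.5343, 0.2032, 0.1088]
eef_rot: [0.0, 1.0, 0.001, 0.002]
wrist_force: [-1.3, 0.1, 13.6]
opening: 0.469
time_s: 30.38
eef_pos: [0.5327, 0.2029, 0.1055]
eef_rot: [0.0, 1.0, 0.001, -0.0]
wrist_force: [2.0, 2.2, -2.9]
opening: 0.471
```

Snapped at rim ≈ 0.0346; confirm it's firm on the foot.

```bash
python3 -m pendant '[[[0,0,-1,0,0],[0,0,0,0,0]]]'; python3 -m pendant '[[[0,0,-0.7,0,0],[0,0,0,0,0]]]'; python3 -m pendant '[[[0,0,-0.7,0,0],[0,0,0,0,0]]]'
```

```text
time_s: 30.62
eef_pos: [0.5331, 0.203, 0.1049]
eef_rot: [0.0, 1.0, 0.001, 0.0]
wrist_force: [-0.3, 0.4, 4.8]
opening: 0.469
time_s: 30.88
eef_pos: [0.5334, 0.203, 0.1049]
eef_rot: [0.0, 1.0, 0.001, 0.0]
wrist_force: [-0.2, 0.3, 9.7]
opening: 0.47
time_s: 31.12
eef_pos: [0.5336, 0.2031, 0.1048]
eef_rot: [0.0, 1.0, 0.001, 0.001]
wrist_force: [-2.1, 1.4, 13.1]
opening: 0.474
```

Firm. Relax, release, rise and retreat clear for a last look.

```bash
python3 -m pendant '[[[0,0,1.8,0,0],[0,0,0,0,85],[0,0,0,0,85],[0,0,0,0,85],[0,0,40,0,85],[0,0,40,0,85],[0,0,40,0,85],[-40,0,0,0,85]]]'; python3 -m pendant '[[[-50,20,0,0,85],[-50,20,0,0,85],[0,0,0,0,85],[0,0,0,0,85]]]'
python3 - <<'E'
from h import *
s=cam("side"); t=cam("top")
for c,n in((s,"side"),(t,"top")):
    for q in("guard_long","guard_short","rack","shoe","hammer","jar"):
        for d in spotter.tip_of(n,q)[:4]: print(n,q,round(d["confidence"],2),w(c,d["at"]).round(4))
a=s["img"][110:280,200:340];b=t["img"][190:270,130:290]
A=cv2.resize(a,None,fx=3,fy=3,interpolation=cv2.INTER_CUBIC);B=cv2.resize(b,None,fx=2.2,fy=2.2,interpolation=cv2.INTER_CUBIC)
o=np.zeros((510,790,3),np.uint8);o[:,:420]=A;o[:B.shape[0],430:430+B.shape[1]]=B
cv2.imwrite("pics/final.png",o[...,::-1])
E
```

```text
time_s: 32.12
eef_pos: [0.4963, 0.2032, 0.2292]
eef_rot: [-0.001, 1.0, -0.0, 0.004]
wrist_force: [-0.4, -0.3, -0.6]
opening: 0.994
time_s: 32.62
eef_pos: [0.3933, 0.2433, 0.2254]
eef_rot: [0.0, 1.0, 0.001, 0.001]
wrist_force: [0.0, 1.0, -0.7]
opening: 0.993
side guard_long 0.83 [0.5237 0.0789 0.0313]
side guard_short 0.88 [ 0.6962 -0.0799  0.0031]
side guard_short 0.77 [ 0.4485 -0.0859 -0.0021]
side guard_short 0.63 [ 0.6941 -0.1896  0.0019]
side guard_short 0.6 [0.532  0.2005 0.0321]
side rack 0.84 [0.5242 0.1404 0.0016]
side shoe 0.75 [ 0.7732  0.0744 -0.0018]
side jar 0.97 [0.654  0.4276 0.001 ]
side jar 0.37 [0.5333 0.2025 0.0313]
top guard_long 0.73 [0.5238 0.0845 0.0337]
top guard_short 0.67 [0.5334 0.205  0.0348]
top guard_short 0.57 [ 0.4446 -0.0888  0.0009]
top guard_short 0.55 [ 0.6929 -0.1904 -0.0042]
top guard_short 0.54 [ 0.697  -0.0773  0.003 ]
top rack 0.94 [ 0.5268  0.1457 -0.0041]
top shoe 0.95 [ 0.7694  0.0733 -0.0043]
top shoe 0.33 [0.5367 0.2035 0.033 ]
top hammer 0.72 [ 0.6455 -0.4531  0.0032]
top hammer 0.45 [ 0.7704  0.075  -0.0013]
top jar 0.57 [ 0.6559  0.4242 -0.0007]
```

View pics/final.png

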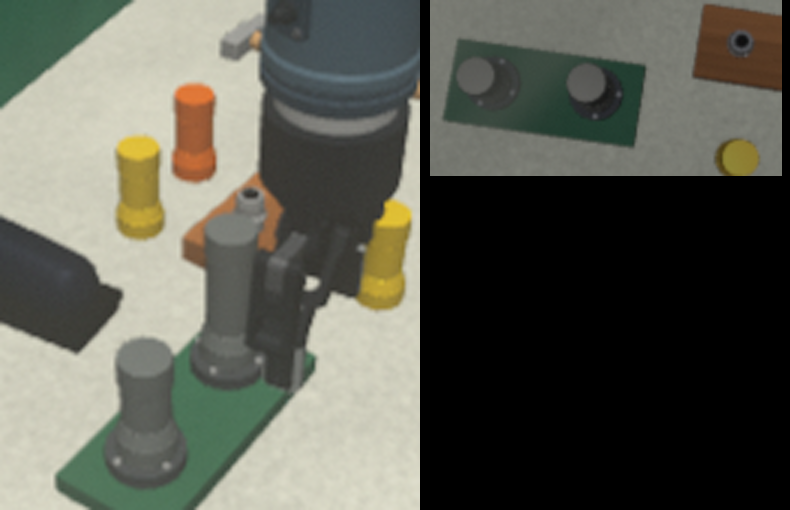

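The final picture shows both guards upright, with their rims on the feet: the long one at crop (230,350), the short one at (145,450). The bystanders are unmoved.

```bash
python3 -c "from h import *; print(order.hand_in())"
```

```text
the job is handed in; nothing more can be done
None
```

Both guards are on the punches of their own length and released. I handed the job in at about 33 s; it reports no verdict.

**Method:** I pulled each guard off its stud and lowered it over the leaning punch end. I then moved it sideways to bring the punch upright and pressed in steps of about 1 mm until it snapped.

**Pressing force:** Wrist readings peaked at about 14 N while pressing. I did not measure the summed contact force on the punches directly.

**Seating:** After the snap, pressing harder no longer moved either guard. Both rims came to rest at a height of about 0.034 m. That agrees with the foot height I worked out from the cameras, about 0.033 m. I have no direct measurement to the 2 mm limit.

**Last look:** In the final pictures both guards stand upright on the feet, with the open gripper well clear. The networks place them within 2 to 5 mm of the foot centres, about the networks' own error. The snap fit on the fixed feet is better evidence of centring.

**Bystanders:** The shoe, hammer and jar were found within about 6 mm of their starting positions, which is network noise. The side camera did not report the hammer in the last check; the top camera did.

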